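Load the wrapping-paper roll and hold the paper clamp open

ROBOT

A 7-joint arm with a two-finger parallel gripper is mounted at the origin on the work surface. World frame = base frame: x ahead of the robot, y to its left, z up, the work surface at z = 0. Lengths are in m, angles in degrees, forces in N, time in s.
With the tool pointing down it reaches from about 0.425 to 0.875 m from the base axis. Payload 4.7 kg.
Tool frame: the origin (TCP) lies midway between the tips of the shut fingers; the grasp point (between the pads) lies 19 mm behind it; z points along the fingers, x is the direction in which the jaws open and shut, and the axes are right-handed (so a half turn about z gives the same grasp; the last joint's range is limited). The gripper opens to 87 mm and grips with 3 to 60 N. Pads are 19 mm wide; open, the fingers measure 117 mm over their backs; the gripper's body (75 mm by 190 mm) begins 51 mm behind the grasp point.
Start: joints at [-73.734, 18.392, -4.016, 83.108, 1.295, 78.541, -3.26], TCP at [0.173, 0.626, 0.223] pointing down, gripper open.
Joint ranges: [-163.93, 163.93], [-17.29, 119.83], [-79.2, 71.16], [3.27, 140.29], [-89.18, 269.18], [5.43, 117.66], [-154.24, 154.24]. Speed limits (degrees/s): [147.25, 147.25, 180, 180, 180, 180, 180].

INTERFACE

Orientations are given as [roll, pitch, yaw] about the fixed x, y, z axes, in that order (R = Rz(yaw) Ry(pitch) Rx(roll)).
In Python, from cell import env gives the robot as it stands.
- The arm moves only by the tool carry_out, never from a script. Its argument "plan" is a list of rows, each an object with "grip": the closure, from 0 (fully open) to 1 (shut); "dp": the shift along the tool's x, y, z in m, a list of three; "rotation": the turn, a rotation vector about the tool's x, y, z in degrees, a list of three. In form: [{"grip": grip, "dp": [dx, dy, dz], "rotation": [wx, wy, wz]}, ...]. A call has 1 to 8 rows; each row shifts and turns the pose as measured when the row begins, along the tool's axes as they then stand; what a row does not reach is not made up. A row lasts 1/12 s, in which the tool goes at most 41.7 mm and 7.16 degrees, less where a joint would pass 70% of its speed; a pose out of reach is approached as far as the arm can. A call is refused whole if a number of a shift passes 0.0417 or a number of a turn 7.16, either way. A call with a gripper value outside its range is refused whole. The fingers move at their own pace and stop on an object; "force" is the grip in N (left out, the last holds). Time passes only in rows, so rows that do not move let the fingers close. It gives the time, the measured TCP pose, the force and the opening at its end, in the units of the state.
- env.get_obs(): the state, without advancing time (a new reading comes with each control period).
- env.read_camera(name): name is "scene" or "top"; returns the picture (420x560x3 uint8, red, green, blue); there is no depth.
- env.camera_params(name): a dict with "fx", "fy", "cx", "cy" (pixels), "R" (3x3) and "t" (3): a world point X has camera coordinates R X + t. Camera axes: x right, y down, z forward; pixel columns grow to the right and rows downward; lengths in m; the calibration is good to about 2 mm. A picture is of the moment at which its call begins. camera_params takes no time and is no camera call.
- env.sign_off(): hands the job in, once; it reports no verdict.
The state is a dict: "time_s": time; "qpos": joint angles; "joint_velocities": joint speeds; "effort": joint torques, N m; "tool_pos": TCP position; "tool_rot": TCP orientation; "force": force on the tool from outside, world axes, zero at the start; "wrist_torque": the same for the moment, N m; "grip_width": finger opening in m.
Only numpy, scipy, OpenCV 4.12 (cv2) and the standard library are available. Lean on these libraries where they do the work, as an engineer would, in place of code of your own. Each camera call takes 0.05 s, during which the arm holds its last target. There are 200 camera calls.

TASK

Load the small roll of wrapping paper into the dispenser on the market stall: press its spindle straight down past the sprung keeper jaws until both ends sit fully home in the forks with the jaws closed over them, and let go of the roll. Then pull the sprung paper clamp out by its bow handle until the handle bar is level with the mark on the side rail, and keep it there so that the paper can be threaded: the program finishes while the gripper is still holding the handle at the mark. Leave the jar, the bowl and the wooden sign where they stand.

Things in the scene. Friction and masses are not known exactly. Their poses are not given: they have to be found in the camera images.
- roll_center (a point): centre of the loose paper roll: brown cylinder, 48 mm diameter, 128 mm long, 0.2 to 0.4 kg, on a fixed steel spindle of 10 mm diameter and 204 mm length (38 mm bare at each end). y runs along the spindle; either way round serves. It starts lying level on its rest, this point 46 mm above the counter; rest and roll are left or right of the dispenser
- roll: the same paper roll with its spindle; origin and axes as roll_center
- roll_rest: fixed low wooden rest, 60 by 130 mm, origin on the counter below the roll. Its board is 12 mm high; V supports 37 to 57 mm either side of its middle (along y, the spindle's direction) rise to 29 mm, within 20 mm of the middle line in x, so there is free room for fingers to close across the roll's middle
- dispenser: fixed metal dispenser, base plate 205 by 200 mm, 8 mm thick; origin on the counter straight below fork_seat, same axes (y along the forks, -x the way the clamp is pulled, roughly to the robot). Cheeks 8 mm thick stand at y = 75 to 83 mm either side, each with a 13 mm wide slot open upward. A fixed feed lip, 42 mm high, stands across at x = -55 to -65 mm
- fork_seat (a point): where roll_center must come when seated: 85 mm above the counter, slot floors 5 mm below it. The -x prongs rise to 25 mm above this point and flare up to 36 mm; the +x prongs end 7 mm above. Keeper jaws outside the cheeks (y 87 to 93 mm) have noses over the slots, undersides 6 to 8 mm and tops 24 mm above this point, with steep sloped top faces. The seated roll has 11 mm play along y
- keeper (a joint): hinge angle (rad) of the two keeper jaws, which share one shaft: 0 closed over the slots; they are pushed away to +x, about 0.1, while a spindle passes. A weak spring shuts them; pushing the spindle down past them takes about 4 to 15 N, more than the roll's weight
- clamp_handle: bow handle of the clamp: origin at the middle of its round steel grip bar (12 mm diameter, 76 mm long along y, 82 mm above the counter, posts 32 mm either side of the middle, 55 mm free beneath the bar's middle). With the clamp shut it is 110 mm to -x of fork_seat. Axes parallel to fork_seat; it slides along -x when pulled
- clamp (a joint): how far the clamp is pulled out (m): 0 shut (as it starts), stop at 0.070. A spring pulls it back with about 4 N when shut, rising 1.3 N per 10 mm (about 10 N at 50 mm): it snaps shut if let go
- mark_edge (a point): the mark: middle of the top edge of a thin upright steel blade (3 mm thick in x, 14 mm wide in y, top 77 mm above the counter), fixed on the side rail 62 mm to +y of the handle's middle. Axes parallel to fork_seat. The handle bar is at the mark when its centre has the same x as this point in these axes (28 to 50 mm out from shut, different each time)
- jar: bystander: glass jar, 64 mm across, 95 mm high, origin at the centre of its underside
- bowl: bystander: white bowl, 90 mm across, 45 mm high, origin at the centre of its underside
- sign: bystander: wooden price sign without lettering, 140 mm long in y, 22 mm in x, 56 mm high, origin at the centre of its underside
Mind the look-alikes: they are no part of the job. Of the things like the roll, leave any that is green; of the rest the smaller one is meant.

How it is judged:
By the outcome, as a careful person would: the job done as asked, in the order asked, and still so for the second after the job is handed in, while the arm keeps its last pose, push and grip.
It also fails if it takes over 58 s, if anything falls off the work surface, if the arm or the gripper's body presses on something with over 40 N, if the wrist force passes 120 N, or if a joint passes its speed limit or range.

## Working session

There is one attempt and no reset: what is moved stays moved. The work goes in short steps, Python scripts to look and compute and a tool call to move; the robot and the scene stay as the last step left them, time stands still between calls to the robot, and variables do not carry over. Pictures are saved under pics/ and viewed, about 8 in all and at most 12, crops included, and the job is handed in when it is done.

Besides the shell and the picture viewer there is one more tool, called after "Request:" by a JSON object that holds its "name" and its "arguments", one argument or row to a line. carry_out: Moves the arm, as the interface text tells. Its arguments: {"type":"object","properties":{"plan":{"type":"array","items":{"type":"object","properties":{"grip":{"type":"number"},"dp":{"type":"array","items":{"type":"number"}},"rotation":{"type":"array","items":{"type":"number"}}}}},"force":{"type":"number"}},"required":["plan"]}

```bash
mkdir -p pics; python3 - <<'E'
from cell import env
import cv2
for n in("scene","top"):
    cv2.imwrite(f"pics/{n}0.png",cv2.cvtColor(env.read_camera(n),cv2.COLOR_RGB2BGR)); print(n,env.camera_params(n))
print(env.get_obs())
E
```

```text
scene {'fx': 484.1348874130745, 'fy': 484.1348874130745, 'cx': 270.7485106051786, 'cy': 210.45643824473083, 'R': array([[ 0.55645836,  0.83071801, -0.01617675],
       [ 0.64242783, -0.44251561, -0.62567277],
       [-0.5269161 ,  0.33776845, -0.77991788]]), 't': array([-0.39522725, -0.30013759,  1.68998307])}
top {'fx': 400.52136549390275, 'fy': 400.52136549390275, 'cx': 275.4150318997591, 'cy': 209.15058248138743, 'R': array([[-0.01705769, -0.99959744, -0.0226712 ],
       [-0.98578559,  0.02060372, -0.16674007],
       [ 0.16714005,  0.01950474, -0.98574021]]), 't': array([0.1028428 , 0.57705921, 1.08672177])}
{'time_s': 0.1, 'qpos': array([-73.7343877 ,  18.4368514 ,  -4.01717209,  83.16862852,
         1.29498876,  78.54192793,  -3.26068231]), 'joint_velocities': array([ 0.08703401, -0.00276171,  0.11575049, -0.10713994,  0.06270806,
       -0.01666543,  0.04672356]), 'effort': array([-3.89736942e-04, -4.92570484e+01, -4.05877680e-01, -3.13398921e+01,
       -6.41640695e-02,  3.94871179e-02,  6.27074746e-05]), 'tool_pos': array([0.17313806, 0.62598795, 0.22154173]), 'tool_rot': array([1.79994997e+02, 1.02166023e-01, 7.45448661e+01]), 'force': array([ 0.93205398,  0.09301512, -0.25317912]), 'wrist_torque': array([-0.00986217, -0.00520722,  0.00132905]), 'grip_width': 0.0870061683826796}
```

View pics/scene0.png

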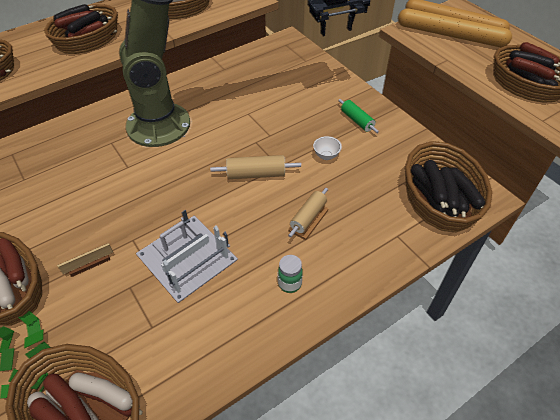

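View pics/top0.png

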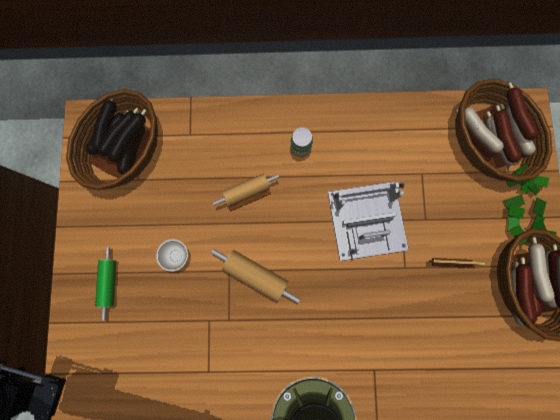

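Candidates (top view): green roll (106,283) is excluded. Brown roll (255,276) is the larger one. Brown roll (246,191) is smaller and sits on the rest, so it fits the description. I'll confirm it in an enlarged composite that also shows the dispenser.

```bash
python3 - <<'E'
import cv2,numpy as np
t=cv2.imread("pics/top0.png");s=cv2.imread("pics/scene0.png")
f=lambda im,x,y,w,h:cv2.resize(im[y:y+h,x:x+w],(400,300),interpolation=cv2.INTER_CUBIC)
# origin, size -> scale 4 (100x75) 
a=f(t,196,155,100,75);b=f(t,320,178,100,75)
b=cv2.resize(t[178:178+90,310:310+120],(400,300),interpolation=cv2.INTER_CUBIC)
c=f(s,260,175,100,75);d=cv2.resize(s[205:205+90,130:130+120],(400,300),interpolation=cv2.INTER_CUBIC)
cv2.imwrite("pics/comp1.png",np.vstack([np.hstack([a,b]),np.hstack([c,d])]))
E
```

```text
(no output)
```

View pics/comp1.png

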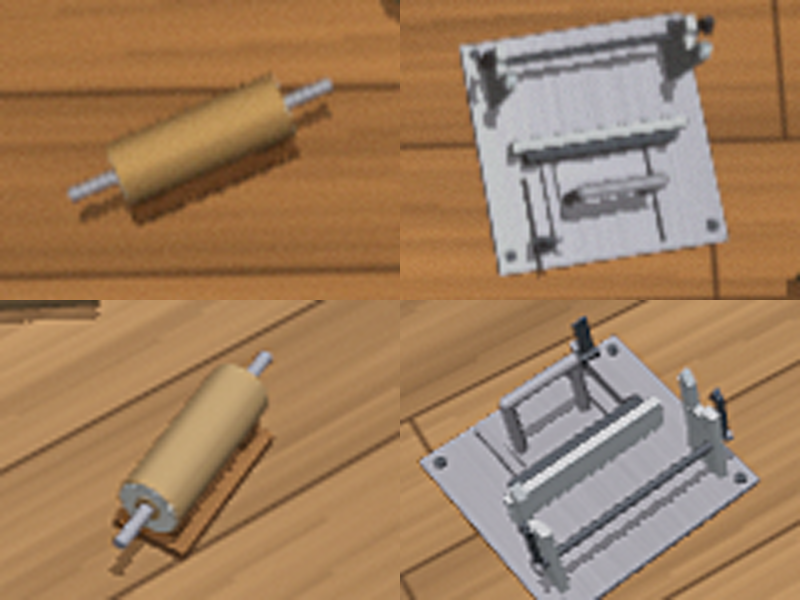

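The crop confirms it: the small brown roll lies on its wooden rest, spindle tips at top (213.5,203) and (279,176). The dispenser plate corners and the dark mark blade at +y of the handle are also visible. Next I'll fit the poses from both views.

```bash
cat > h.py <<'E'
from cell import env
import numpy as np, cv2
from scipy.optimize import least_squares
from scipy.spatial.transform import Rotation as Ro
P={n:env.camera_params(n) for n in("scene","top")}
def proj(n,X):
    p=P[n];c=p["R"]@np.asarray(X,float)+p["t"];return np.array([p["fx"]*c[0]/c[2]+p["cx"],p["fy"]*c[1]/c[2]+p["cy"]])
def ray(n,uv,z):
    p=P[n];d=p["R"].T@np.array([(uv[0]-p["cx"])/p["fx"],(uv[1]-p["cy"])/p["fy"],1]);o=-p["R"].T@p["t"];return o+d*(z-o[2])/d[2]
def W(v,l):
    c,s=np.cos(v[2]),np.sin(v[2]);return [v[0]+c*l[0]-s*l[1],v[1]+s*l[0]+c*l[1],l[2]]
E
python3 - <<'E'
from h import *
T=lambda x,y:(310+(x-400)/3.3333,178+y/3.3333); S=lambda x,y:(130+(x-400)/3.3333,205+(y-300)/3.3333)
A,B=.1025,.1
ob=[("top",T(460,45),(A,B,.008),1),("top",T(697,12),(A,-B,.008),1),("top",T(727,240),(-A,-B,.008),1),("top",T(500,274),(-A,B,.008),1),
("scene",S(420,462),(-A,-B,.008),1),("scene",S(618,337),(-A,B,.008),1),("scene",S(760,482),(A,B,.008),1),
("top",T(568,191),(-.11,.038,.082),0),("top",T(665,182),(-.11,-.038,.082),0),("scene",S(505,402),(-.11,-.038,.082),0),("scene",S(595,352),(-.11,.038,.082),0)]
def r(v):
    o=[]
    for n,uv,l,p in ob: o+=list(proj(n,W(v,(l[0]+p*v[3],l[1],l[2])))-uv)
    return o
s=least_squares(r,[.55,-.1,.1,0]);print(s.x,np.degrees(s.x[2]));print(np.round(np.reshape(s.fun,(-1,2)),1))
v=s.x
for n,uv in(("top",T(543,243)),("scene",S(578,322)),("scene",S(586,318))):
  w=ray(n,uv,.077);c,q=np.cos(v[2]),np.sin(v[2]);d=w[:2]-v[:2];print(n,w,[c*d[0]+q*d[1],-q*d[0]+c*d[1]])
for x in(-.138,-.15,-.16):print(x,proj("top",W(v,(x,.062,.077))),proj("scene",W(v,(x,.062,.077))))
ro=[("top",(213.5,203.25),.102),("top",(278.75,176),-.102),("scene",(327,188.75),.102),("scene",(289.5,235.5),-.102)]
s=least_squares(lambda v:np.concatenate([proj(n,W(v,(0,l,.046)))-uv for n,uv,l in ro]),[.7,.15,0]);print("roll",s.x,np.degrees(s.x[2]),np.round(s.fun,1))
E
```

```text
[ 0.61176683 -0.16702714  0.1018325  -0.06321829] 5.834572421382252
[[-0.1 -1.7]
 [-4.   0.1]
 [-1.   0.7]
 [-2.1 -1.1]
 [-0.5 -2.2]
 [-0.2 -1.3]
 [-0.7  0. ]
 [ 0.8 -0.7]
 [-0.4 -1.4]
 [-1.5  1. ]
 [-4.5  1.2]]
top [ 0.45522803 -0.11654955  0.077     ] [np.float64(-0.15059647737804488), np.float64(0.06612929330867488)]
scene [ 0.46167795 -0.12405492  0.077     ] [np.float64(-0.14494293926256113), np.float64(0.058007121271895834)]
scene [ 0.46165637 -0.11655314  0.077     ] [np.float64(-0.14420180606114985), np.float64(0.06547223398381817)]
-0.138 [353.71022325 246.09294926] [185.98564633 212.36101032]
-0.15 [354.38139363 250.49768062] [183.60691471 209.79369768]
-0.16 [354.94261391 254.18083561] [181.64041918 207.67130239]
roll [0.63899306 0.17700367 0.3834455 ] 21.969809073651167 [-0.9 -0.1 -0.6 -0.3 -0.7  0.3 -0.7  0.4]
```

```bash
python3 - <<'E'
from h import *
T=lambda x,y:(310+(x-400)/3.3333,178+y/3.3333); S=lambda x,y:(130+(x-400)/3.3333,205+(y-300)/3.3333)
for A,B in((.1025,.1),(.1,.1025)):
  ob=[("top",T(460,45),(A,B,.008),1),("top",T(697,12),(A,-B,.008),1),("top",T(727,240),(-A,-B,.008),1),("top",T(500,274),(-A,B,.008),1),
  ("scene",S(420,462),(-A,-B,.008),1),("scene",S(618,337),(-A,B,.008),1),("scene",S(760,482),(A,B,.008),1),
  ("top",T(568,191),(-.11,.038,.082),0),("top",T(665,182),(-.11,-.038,.082),0),("scene",S(505,402),(-.11,-.038,.082),0),("scene",S(595,352),(-.11,.038,.082),0)]
  def r(v): return np.concatenate([proj(n,W(v,(l[0]+p*v[3],l[1],l[2])))-uv for n,uv,l,p in ob])
  s=least_squares(r,[.55,-.1,.1,0],loss="soft_l1");print(A,s.x,np.degrees(s.x[2]),s.cost,np.round(s.fun,1))
  if A>.1: v=s.x;Ab=(A,B)
A,B=Ab;ox=v[3]
segs=[[(ox+A,B,.008),(ox+A,-B,.008),(ox-A,-B,.008),(ox-A,B,.008),(ox+A,B,.008)],[(-.11,-.038,.082),(-.11,.038,.082)],[(-.055,-.08,.042),(-.055,.08,.042)],[(-.065,-.08,.042),(-.065,.08,.042)]]
for q in(1,-1):
  for x,z in((-.0065,.110),(.0065,.092)): segs.append([(x,q*.075,z),(x,q*.083,z),(x,q*.083,.08),(x,q*.075,.08),(x,q*.075,z)])
for m in(-.138,-.148,-.158): segs.append([(m,.055,.077),(m,.069,.077)])
out=[]
for n,x,y in(("top",318,174),("scene",134,206)):
  im=cv2.imread(f"pics/{n}0.png")[y:y+100,x:x+110];k=7.2;im=cv2.resize(im,None,fx=k,fy=k,interpolation=cv2.INTER_CUBIC)
  o=[np.array([(proj(n,W(v,p))-(x,y)+.5)*k for p in sg]).astype(int) for sg in segs]
  cv2.polylines(im,o[:4],False,(0,0,255),1);cv2.polylines(im,o[4:8],False,(0,255,0),1);cv2.polylines(im,o[8:],False,(255,0,255),1)
  out.append(cv2.resize(im,(400,364)) if 0 else im)
cv2.imwrite("pics/ov_top.png",out[0][:600]);cv2.imwrite("pics/ov_scene.png",out[1][:600]); 
E
```

```text
0.1025 [ 0.60969008 -0.16633497  0.10988951 -0.06085376] 6.29620492995903 14.818830013872386 [-0.5 -1.5 -4.5 -0.3 -0.9  0.3 -1.9 -1.  -0.4 -1.9 -0.4 -1.3 -0.5 -0.3
  1.   0.2 -0.3 -0.7 -1.9  0.6 -5.   0.7]
0.1 [ 0.60969025 -0.16751811  0.10295264 -0.06090327] 5.898751696592832 14.928632407466795 [-0.7 -0.8 -3.   0.7 -0.1 -0.4 -2.9 -1.9 -0.9 -1.   0.9 -1.1 -0.6 -1.
  1.1  0.1 -0.1 -0.6 -2.1  0.5 -5.1  0.8]
```

View pics/ov_top.png

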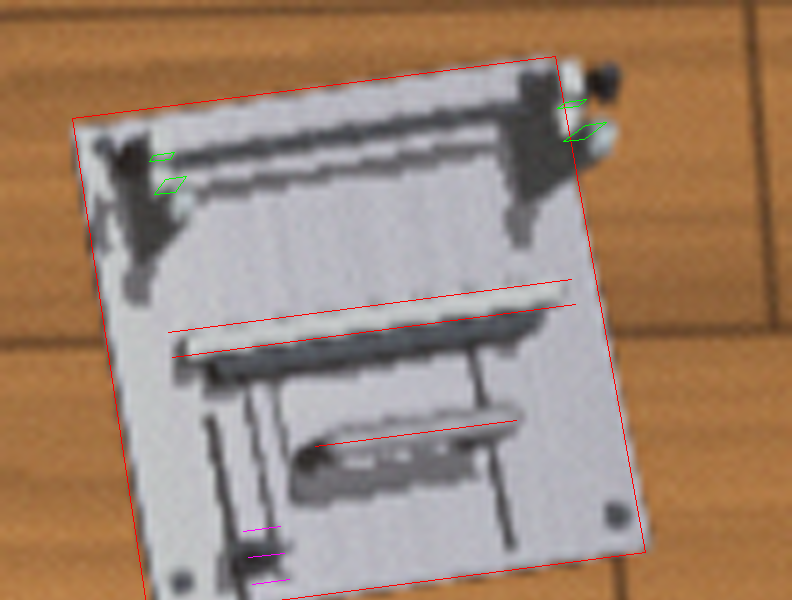

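View pics/ov_scene.png

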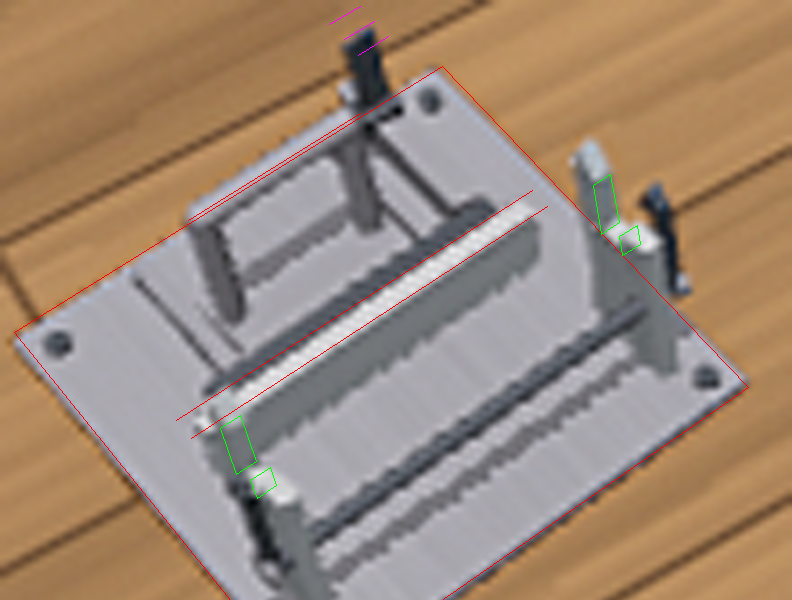

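Overlay: the fit lies within about 1 px (about 3 mm). The lip, handle bar (190,215 to 375,110 in the scene crop) and slots agree. The blade top is at about (365,40) in the scene crop and (255,560) in the top crop. Now moving over the roll.

Request:
{"name": "carry_out", "arguments": {
  "plan": [
    {"grip": 0,"dp": [-0.019,0.0355,0],"rotation": [0,0,0]},
    {"grip": 0,"dp": [-0.019,0.0355,0],"rotation": [0,0,0]},
    {"grip": 0,"dp": [-0.019,0.0355,0],"rotation": [0,0,0]},
    {"grip": 0,"dp": [-0.019,0.0355,0],"rotation": [0,0,0]},
    {"grip": 0,"dp": [-0.019,0.0355,0],"rotation": [0,0,0]},
    {"grip": 0,"dp": [-0.019,0.0355,0],"rotation": [0,0,0]},
    {"grip": 0,"dp": [-0.019,0.0355,0],"rotation": [0,0,0]},
    {"grip": 0,"dp": [-0.019,0.0355,0],"rotation": [0,0,0]}
  ]
}}

```text
time_s: 0.77
tool_pos: [0.4022, 0.4042, 0.2145]
tool_rot: [-179.4, 0.4, 76.0]
force: [0.7, 1.0, -0.1]
grip_width: 0.0869
```

Request:
{"name": "carry_out", "arguments": {
  "plan": [
    {"grip": 0,"dp": [-0.019,0.0355,0],"rotation": [0,0,0]},
    {"grip": 0,"dp": [-0.019,0.0355,0],"rotation": [0,0,0]},
    {"grip": 0,"dp": [-0.019,0.0355,0],"rotation": [0,0,0]},
    {"grip": 0,"dp": [-0.019,0.0355,0],"rotation": [0,0,0]},
    {"grip": 0,"dp": [-0.019,0.0355,0],"rotation": [0,0,0]},
    {"grip": 0,"dp": [-0.019,0.0355,0],"rotation": [0,0,0]},
    {"grip": 0,"dp": [-0.019,0.0355,0],"rotation": [0,0,0]},
    {"grip": 0,"dp": [-0.019,0.0355,0],"rotation": [0,0,0]}
  ]
}}

```text
time_s: 1.43
tool_pos: [0.6456, 0.1769, 0.21]
tool_rot: [-179.3, 0.5, 76.0]
force: [0.3, 0.3, 0.3]
grip_width: 0.0874
```

Request:
{"name": "carry_out", "arguments": {
  "plan": [
    {"grip": 0,"dp": [0,0,0],"rotation": [0,0,7]},
    {"grip": 0,"dp": [0,0,0],"rotation": [0,0,7]},
    {"grip": 0,"dp": [0,0,0],"rotation": [0,0,7]},
    {"grip": 0,"dp": [0,0,0],"rotation": [0,0,7]},
    {"grip": 0,"dp": [0,0,0],"rotation": [0,0,7]},
    {"grip": 0,"dp": [0,0,0],"rotation": [0,0,7]},
    {"grip": 0,"dp": [0,0,0],"rotation": [0,0,7]}
  ]
}}

```text
time_s: 2.02
tool_pos: [0.652, 0.1578, 0.2035]
tool_rot: [179.6, 1.4, 25.7]
force: [0.8, 0.7, -0.3]
grip_width: 0.0868
```

```bash
cat >> h.py <<'E'
def go(p,yaw):
    o=env.get_obs();R=Ro.from_euler("xyz",o["tool_rot"],degrees=True);G=Ro.from_euler("xyz",[180,0,yaw],degrees=True)
    print("dp mm",np.round(R.inv().apply(np.array(p)-o["tool_pos"])*1000,1),"rot",np.round((R.inv()*G).as_rotvec(degrees=True),2),"F",np.round(o["force"],1),"t",round(o["time_s"],2),"pos",np.round(o["tool_pos"],4),"rpy",np.round(o["tool_rot"],2),"w",round(o["grip_width"],4))
E
python3 - <<'E'
from h import *
go([.639,.177,.12],22)
for n,uv,z in(("top",(302,135),.095),("top",(172,255),.03),("top",(458,263),.056),("scene",(185,230),.0)):print(n,uv,ray(n,uv,z))
# rod triangulation: height consistency
v=[.6097,-.1663,.11]
for z in(.02,.04,.06,.08):
  for n,uv in(("top",(318+340/7.2,174+137/7.2)),("scene",(134+480/7.2,206+420/7.2))):
    d=ray(n,uv,z)[:2]-v[:2];print(z,n,np.cos(.11)*d[0]+np.sin(.11)*d[1])
E
```

```text
dp mm [ -1.3 -23.5  83.4] rot [0.45 1.41 3.71] F [ 0.8  0.7 -0.3] t 2.02 pos [0.652  0.1578 0.2035] rpy [179.6    1.42  25.71] w 0.0868
top (302, 135) [0.78063362 0.01278507 0.095     ]
top (172, 255) [0.45594656 0.38913548 0.03      ]
top (458, 263) [ 0.41831269 -0.40424081  0.056     ]
scene (185, 230) [ 0.46339357 -0.13330088  0.        ]
0.02 top 0.01590422742752585
0.02 scene -0.0036735137084923366
0.04 top 0.012262045690662303
0.04 scene 0.008466721844614732
0.06 top 0.008619863953798748
0.06 scene 0.02060695739772191
0.08 top 0.004977682216935083
0.08 scene 0.032747192950828986
```

Request:
{"name": "carry_out", "arguments": {
  "plan": [
    {"grip": 0,"dp": [0,-0.008,0.02],"rotation": [0.15,0.5,1.3]},
    {"grip": 0,"dp": [0,-0.008,0.03],"rotation": [0.15,0.5,1.3]},
    {"grip": 0,"dp": [0,-0.008,0.03],"rotation": [0.15,0.5,1.2]},
    {"grip": 0,"dp": [0,0,0],"rotation": [0,0,0]}
  ]
}}

```text
time_s: 2.35
tool_pos: [0.6418, 0.1787, 0.1211]
tool_rot: [179.9, -0.2, 21.3]
force: [-2.7, 0.7, -1.9]
grip_width: 0.0869
```

```bash
python3 - <<'E'
from h import *
go([.639,.177,.027],22)
a=env.read_camera("top")[...,::-1];b=env.read_camera("scene")[...,::-1]
cv2.imwrite("pics/g1.png",np.hstack([cv2.resize(a[140:240,196:296],(400,400),interpolation=2),cv2.resize(b[150:250,250:350],(400,400),interpolation=2)]))
E
```

```text
dp mm [-3.7  0.5 94. ] rot [ 0.06 -0.25 -0.7 ] F [-2.7  0.7 -1.9] t 2.35 pos [0.6418 0.1787 0.1211] rpy [179.95  -0.25  21.3 ] w 0.0869
```

View pics/g1.png

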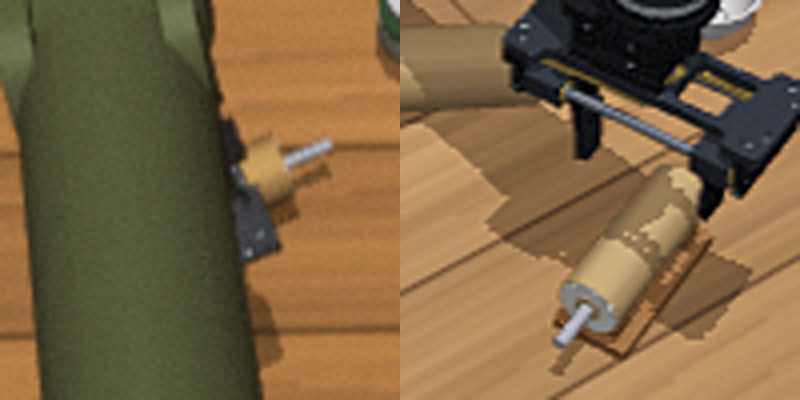

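The fingers straddle the roll's middle, with the roll between them in the scene crop (right, around (640,250)). The arm covers the roll in the top view. Descending.

Request:
{"name": "carry_out", "arguments": {
  "plan": [
    {"grip": 0,"dp": [-0.001,0,0.03],"rotation": [0,0,-0.7]},
    {"grip": 0,"dp": [-0.001,0,0.03],"rotation": [0,0,0]},
    {"grip": 0,"dp": [-0.001,0,0.022],"rotation": [0,0,0]},
    {"grip": 0,"dp": [-0.001,0,0.01],"rotation": [0,0,0]}
  ]
}}

```text
time_s: 2.78
tool_pos: [0.6548, 0.1761, 0.0463]
tool_rot: [179.6, -1.9, 22.1]
force: [-0.6, -0.1, -0.4]
grip_width: 0.0866
```

```bash
python3 - <<'E'
from h import *
go([.639,.177,.027],22)
E
```

```text
dp mm [-15.   -6.9  18.7] rot [ 0.35 -1.93  0.08] F [-0.6 -0.1 -0.4] t 2.78 pos [0.6548 0.1761 0.0463] rpy [179.65  -1.93  22.09] w 0.0866
```

Request:
{"name": "carry_out", "arguments": {
  "plan": [
    {"grip": 0,"dp": [-0.008,-0.004,0.004],"rotation": [0.2,-1,0]},
    {"grip": 0,"dp": [-0.006,-0.003,0.004],"rotation": [0.1,-0.9,0]},
    {"grip": 0,"dp": [0,0,0],"rotation": [0,0,0]}
  ]
}}

```text
time_s: 3.03
tool_pos: [0.6405, 0.1761, 0.0403]
tool_rot: [179.9, 0.0, 22.0]
force: [0.2, 0.8, -0.0]
grip_width: 0.0868
```

```bash
python3 - <<'E'
from h import *
go([.639,.177,.027],22)
E
```

```text
dp mm [-1.  -1.4 13.3] rot [0.09 0.01 0.02] F [ 0.2  0.8 -0. ] t 3.03 pos [0.6405 0.1761 0.0403] rpy [1.7991e+02 1.0000e-02 2.2020e+01] w 0.0868
```

Request:
{"name": "carry_out", "arguments": {
  "plan": [
    {"grip": 0,"dp": [-0.001,-0.001,0.005],"rotation": [0,0,0]},
    {"grip": 0,"dp": [0,0,0.005],"rotation": [0,0,0]},
    {"grip": 0,"dp": [-0.001,0,0.004],"rotation": [0,0,0]},
    {"grip": 0,"dp": [0,0,0],"rotation": [0,0,0]}
  ]
}}

```text
time_s: 3.37
tool_pos: [0.6414, 0.1775, 0.0303]
tool_rot: [179.9, -0.4, 22.1]
force: [-0.3, 0.6, 0.1]
grip_width: 0.0868
```

Request:
{"name": "carry_out", "arguments": {
  "plan": [
    {"grip": 1,"dp": [0,0,0],"rotation": [0,0,0]},
    {"grip": 1,"dp": [0,0,0],"rotation": [0,0,0]},
    {"grip": 1,"dp": [0,0,0],"rotation": [0,0,0]},
    {"grip": 1,"dp": [0,0,0],"rotation": [0,0,0]},
    {"grip": 1,"dp": [0,0,0],"rotation": [0,0,0]},
    {"grip": 1,"dp": [0,0,0],"rotation": [0,0,0]}
  ],
  "force": 30
}}

```text
time_s: 3.87
tool_pos: [0.6413, 0.1773, 0.0311]
tool_rot: [179.9, -0.4, 22.1]
force: [-8.9, -3.1, 5.8]
grip_width: 0.0549
```

```bash
python3 - <<'E'
from h import *
go([.639,.177,.027],22)
E
```

```text
dp mm [-2.2 -0.6  4.1] rot [ 0.1  -0.4   0.08] F [-8.9 -3.1  5.8] t 3.87 pos [0.6413 0.1773 0.0311] rpy [179.9   -0.4   22.08] w 0.0549
```

Request:
{"name": "carry_out", "arguments": {
  "plan": [
    {"grip": 1,"dp": [-0.002,0,0.001],"rotation": [0,0,0]},
    {"grip": 1,"dp": [-0.001,0,0],"rotation": [0,0,0]},
    {"grip": 1,"dp": [0,0,0],"rotation": [0,0,0]},
    {"grip": 1,"dp": [0,0,0],"rotation": [0,0,0]}
  ]
}}

```text
time_s: 4.2
tool_pos: [0.6378, 0.1757, 0.0299]
tool_rot: [179.9, -0.3, 22.1]
force: [-0.3, -0.4, 0.8]
grip_width: 0.0473
```

```bash
python3 - <<'E'
from h import *
go([.639,.177,.2],22)
E
```

```text
dp mm [   2.7   -0.4 -170.1] rot [ 0.09 -0.35  0.07] F [-0.3 -0.4  0.8] t 4.2 pos [0.6378 0.1757 0.0299] rpy [179.91  -0.35  22.07] w 0.0473
```

Request:
{"name": "carry_out", "arguments": {
  "plan": [
    {"grip": 1,"dp": [0,0,-0.01],"rotation": [0,0,0]},
    {"grip": 1,"dp": [0,0,-0.02],"rotation": [0,0,0]},
    {"grip": 1,"dp": [0,0,-0.025],"rotation": [0,0,0]},
    {"grip": 1,"dp": [0,0,-0.025],"rotation": [0,0,0]},
    {"grip": 1,"dp": [0,0,-0.025],"rotation": [0,0,0]},
    {"grip": 1,"dp": [0,0,-0.02],"rotation": [0,0,0]},
    {"grip": 1,"dp": [0,0,-0.01],"rotation": [0,0,0]},
    {"grip": 1,"dp": [0,0,0],"rotation": [0,0,0]}
  ]
}}

```text
time_s: 4.87
tool_pos: [0.6347, 0.1751, 0.17]
tool_rot: [179.9, 0.0, 22.0]
force: [0.7, -0.1, -1.4]
grip_width: 0.0477
```

```bash
python3 - <<'E'
from h import *
go([.6097,-.1663,.16],6.4)
E
```

```text
dp mm [-151.3  307.1   10.7] rot [ 0.11  0.   15.63] F [ 0.7 -0.1 -1.4] t 4.87 pos [0.6347 0.1751 0.17  ] rpy [1.7989e+02 2.0000e-02 2.2030e+01] w 0.0477
```

Request:
{"name": "carry_out", "arguments": {
  "plan": [
    {"grip": 1,"dp": [-0.006,0.012,0],"rotation": [0,0,0]},
    {"grip": 1,"dp": [-0.011,0.022,0],"rotation": [0,0,0]},
    {"grip": 1,"dp": [-0.0125,0.025,0],"rotation": [0,0,0]},
    {"grip": 1,"dp": [-0.0125,0.025,0],"rotation": [0,0,0]},
    {"grip": 1,"dp": [-0.0125,0.025,0],"rotation": [0,0,0]},
    {"grip": 1,"dp": [-0.0125,0.025,0],"rotation": [0,0,0]},
    {"grip": 1,"dp": [-0.0125,0.025,0],"rotation": [0,0,0]},
    {"grip": 1,"dp": [-0.0125,0.025,0],"rotation": [0,0,0]}
  ]
}}

```text
time_s: 5.53
tool_pos: [0.611, -0.0345, 0.1579]
tool_rot: [-179.8, 0.9, 22.8]
force: [0.6, -0.3, -2.1]
grip_width: 0.0475
```

Request:
{"name": "carry_out", "arguments": {
  "plan": [
    {"grip": 1,"dp": [-0.0125,0.025,0],"rotation": [0,0,0]},
    {"grip": 1,"dp": [-0.0125,0.025,0],"rotation": [0,0,0]},
    {"grip": 1,"dp": [-0.0125,0.025,0],"rotation": [0,0,0]},
    {"grip": 1,"dp": [-0.0125,0.025,0],"rotation": [0,0,0]},
    {"grip": 1,"dp": [0,0,0],"rotation": [0,0,5]},
    {"grip": 1,"dp": [0,0,0],"rotation": [0,0,5]},
    {"grip": 1,"dp": [0,0,0],"rotation": [0,0,5.5]},
    {"grip": 1,"dp": [0,0,0],"rotation": [0,0,0]}
  ]
}}

```text
time_s: 6.2
tool_pos: [0.585, -0.1736, 0.1442]
tool_rot: [179.7, 2.4, 5.2]
force: [-0.4, 0.4, -1.7]
grip_width: 0.0474
```

```bash
python3 - <<'E'
from h import *
go([.6097,-.1663,.16],6.4)
E
```

```text
dp mm [ 24.5  -5.  -16.9] rot [ 0.3   2.42 -1.18] F [-0.4  0.4 -1.7] t 6.2 pos [ 0.585  -0.1736  0.1442] rpy [179.68   2.42   5.21] w 0.0474
```

Request:
{"name": "carry_out", "arguments": {
  "plan": [
    {"grip": 1,"dp": [0.008,-0.002,0],"rotation": [0.1,0.8,-0.4]},
    {"grip": 1,"dp": [0.008,-0.002,0],"rotation": [0.1,0.8,-0.4]},
    {"grip": 1,"dp": [0.008,-0.001,0],"rotation": [0.1,0.8,-0.4]},
    {"grip": 1,"dp": [0,0,0],"rotation": [0,0,0]}
  ]
}}

```text
time_s: 6.53
tool_pos: [0.6077, -0.1664, 0.1398]
tool_rot: [-179.9, 0.1, 6.9]
force: [0.1, 1.0, -1.5]
grip_width: 0.0473
```

```bash
python3 - <<'E'
from h import *
go([.6097,-.1663,.12],6.4)
a=env.read_camera("top")[...,::-1];b=env.read_camera("scene")[...,::-1]
cv2.imwrite("pics/top2.png",a);cv2.imwrite("pics/scene2.png",b)
cv2.imwrite("pics/g2.png",cv2.resize(b[190:300,125:265],(763,600),interpolation=2))
E
```

```text
dp mm [ 2.   0.2 19.8] rot [-0.09  0.1   0.52] F [ 0.1  1.  -1.5] t 6.53 pos [ 0.6077 -0.1664  0.1398] rpy [-1.7991e+02  1.0000e-01  6.9200e+00] w 0.0473
```

View pics/g2.png

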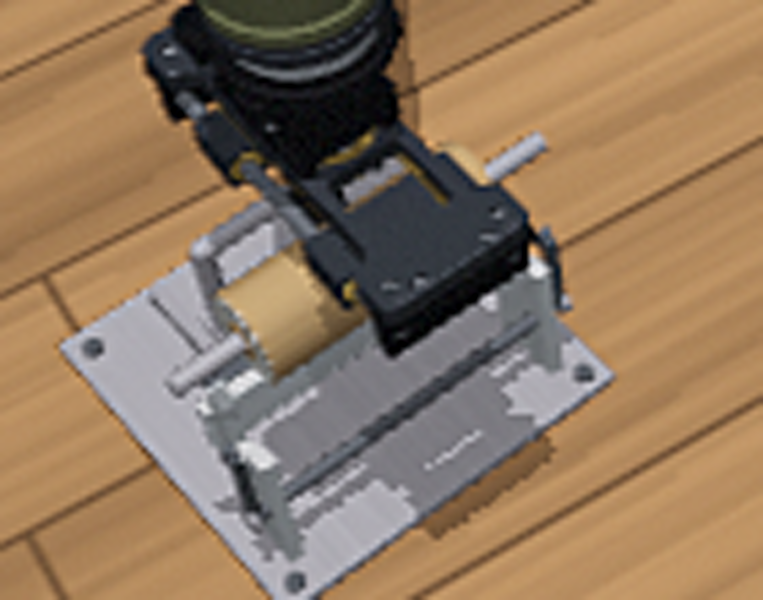

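The scene crop shows the held roll level above the forks, spindle tips at (180,384) and (543,140), roughly parallel to the fork line. Checking this against the kinematics.

```bash
python3 - <<'E'
from h import *
k=763/140
c=[.6077,-.1664,np.radians(6.92)]
for l,uv in((-.102,(180,384)),(.102,(543,140))):
  o=np.array(uv)/k+(125,190); print(o,proj("scene",W(c,(0,l,.156))),ray("scene",o,.156),W(c,(0,l,.156)))
# scene-only dispenser fit
S=lambda x,y:np.array((134+x/7.2-.5,206+y/7.2-.5))
A,B=.1025,.1
G=lambda x,y:np.array((125+x/k-.5,190+y/k-.5))
for A,B in((.1025,.1),(.1,.1025)):
  ob=[(S(15,332),(-A,-B,.008),1),(S(440,68),(-A,B,.008),1),(S(748,384),(A,B,.008),1),(G(277,600),(A,-B,.008),1),(S(190,217),(-.11,-.038,.084),0),(S(620,232),(.0065,.075,.092),0),(S(655,228),(.0065,.083,.092),0) ,(S(252,478),(.0065,-.083,.092),0)]
  r=lambda v:np.concatenate([proj("scene",W(v,(l[0]+p*v[3],l[1],l[2])))-uv for uv,l,p in ob])
  s=least_squares(r,[.61,-.167,.11,-.06]);print(s.x,np.degrees(s.x[2]),np.round(s.fun,1))
E
```

```text
[158.02752294 260.4587156 ] [155.05848543 260.49971334] [ 0.62389267 -0.26175512  0.156     ] [np.float64(0.619989303657814), np.float64(-0.2676569652695855), 0.156]
[224.63302752 215.68807339] [223.40066061 215.79538475] [ 0.59689338 -0.06237687  0.156     ] [np.float64(0.595410696342186), np.float64(-0.06514303473041452), 0.156]
[ 0.61051981 -0.16498053  0.10777619 -0.06461763] 6.175120580978651 [-0.1 -0.9  0.3 -1.  -0.1 -0.4  0.4  1.4  0.3 -0.   0.5  0.7 -1.9 -0.4
  0.4  0.3]
[ 0.61048753 -0.16477757  0.10985235 -0.06435478] 6.294075919212783 [-0.4  0.3  1.5 -0.9  0.2 -1.5 -0.7  1.3  0.3  0.   0.6  0.6 -1.8 -0.5
  0.5  0.3]
```

Request:
{"name": "carry_out", "arguments": {
  "plan": [
    {"grip": 1,"dp": [0,0.0015,0.005],"rotation": [0,0,0.5]},
    {"grip": 1,"dp": [0,0.001,0.005],"rotation": [0,0,0.4]},
    {"grip": 1,"dp": [0,0,0.005],"rotation": [0,0,0]},
    {"grip": 1,"dp": [0,0,0],"rotation": [0,0,0]}
  ]
}}

```text
time_s: 6.97
tool_pos: [0.607, -0.1692, 0.1237]
tool_rot: [-179.9, 0.2, 6.0]
force: [0.2, -0.6, -1.0]
grip_width: 0.0472
```

```bash
python3 - <<'E'
from h import *
go([.608,-.169,.112],6)
E
```

```text
dp mm [ 1.1 -0.1 11.7] rot [-0.08  0.2  -0.04] F [ 0.2 -0.6 -1. ] t 6.97 pos [ 0.607  -0.1692  0.1237] rpy [-179.92    0.2     5.96] w 0.0472
```

Request:
{"name": "carry_out", "arguments": {
  "plan": [
    {"grip": 1,"dp": [0.001,0,0.006],"rotation": [0,0.2,0]},
    {"grip": 1,"dp": [0,0,0.006],"rotation": [0,0,0]},
    {"grip": 1,"dp": [0,0,0.005],"rotation": [0,0,0]},
    {"grip": 1,"dp": [0,0,0.003],"rotation": [0,0,0]},
    {"grip": 1,"dp": [0,0,0],"rotation": [0,0,0]}
  ]
}}

```text
time_s: 7.38
tool_pos: [0.6074, -0.169, 0.1007]
tool_rot: [-179.9, 0.1, 6.0]
force: [-0.2, -0.7, -1.7]
grip_width: 0.0474
```

```bash
python3 - <<'E'
from h import *
go([.608,-.169,.069],6)
b=env.read_camera("scene")[...,::-1];cv2.imwrite("pics/scene3.png",b)
cv2.imwrite("pics/g3.png",np.hstack([cv2.resize(b[240:290,135:185],(400,400),interpolation=2),cv2.resize(b[195:245,195:245],(400,400),interpolation=2)]))
E
```

```text
dp mm [ 0.7  0.1 31.7] rot [-0.09  0.06 -0.04] F [-0.2 -0.7 -1.7] t 7.38 pos [ 0.6074 -0.169   0.1007] rpy [-1.7991e+02  6.0000e-02  5.9600e+00] w 0.0474
```

View pics/g3.png

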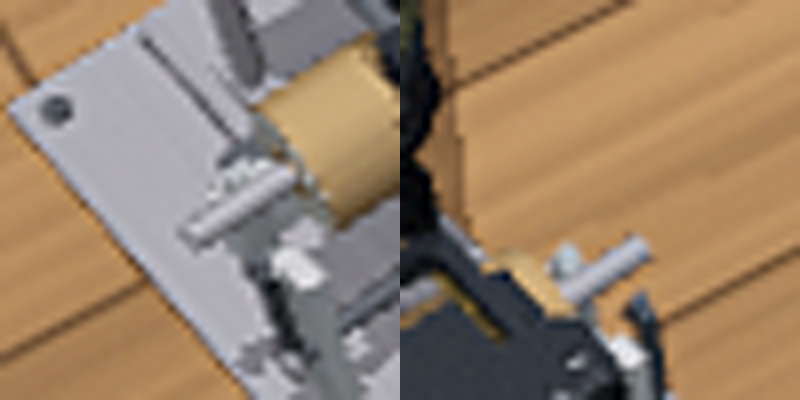

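The spindle lies between the flared -x prongs (230,175 and 565,255) and the jaws (640,310) at both ends, with no contact force. Pressing down in small steps.

Request:
{"name": "carry_out", "arguments": {
  "plan": [
    {"grip": 1,"dp": [0,0,0.003],"rotation": [0,0,0]},
    {"grip": 1,"dp": [0,0,0.003],"rotation": [0,0,0]},
    {"grip": 1,"dp": [0,0,0.003],"rotation": [0,0,0]},
    {"grip": 1,"dp": [0,0,0],"rotation": [0,0,0]}
  ],
  "force": 40
}}

```text
time_s: 7.77
tool_pos: [0.6095, -0.1692, 0.0926]
tool_rot: [-180.0, -0.2, 6.0]
force: [-0.2, -0.3, -2.1]
grip_width: 0.0473
```

Request:
{"name": "carry_out", "arguments": {
  "plan": [
    {"grip": 1,"dp": [-0.001,0,0.003],"rotation": [0,-0.2,0]},
    {"grip": 1,"dp": [0,0,0.003],"rotation": [0,0,0]},
    {"grip": 1,"dp": [0,0,0],"rotation": [0,0,0]}
  ]
}}

```text
time_s: 8.02
tool_pos: [0.609, -0.1694, 0.0867]
tool_rot: [180.0, -0.0, 6.1]
force: [0.2, 0.2, -2.6]
grip_width: 0.0476
```

Request:
{"name": "carry_out", "arguments": {
  "plan": [
    {"grip": 1,"dp": [0,0,0.003],"rotation": [0,0,0]},
    {"grip": 1,"dp": [0,0,0.003],"rotation": [0,0,0]},
    {"grip": 1,"dp": [0,0,0],"rotation": [0,0,0]}
  ]
}}

```text
time_s: 8.27
tool_pos: [0.6088, -0.1694, 0.0811]
tool_rot: [-180.0, -0.0, 6.1]
force: [1.2, -0.9, -2.3]
grip_width: 0.0473
```

Request:
{"name": "carry_out", "arguments": {
  "plan": [
    {"grip": 1,"dp": [0,0,0.003],"rotation": [0,0,0]},
    {"grip": 1,"dp": [0,0,0.003],"rotation": [0,0,0]},
    {"grip": 1,"dp": [0,0,0],"rotation": [0,0,0]}
  ]
}}

```text
time_s: 8.52
tool_pos: [0.608, -0.1696, 0.0748]
tool_rot: [-180.0, 0.1, 6.2]
force: [0.2, 0.1, 0.1]
grip_width: 0.0469
```

Request:
{"name": "carry_out", "arguments": {
  "plan": [
    {"grip": 1,"dp": [0,0,0.003],"rotation": [0,0,0]},
    {"grip": 1,"dp": [0,0,0.002],"rotation": [0,0,0]},
    {"grip": 1,"dp": [0,0,0],"rotation": [0,0,0]}
  ]
}}

```text
time_s: 8.77
tool_pos: [0.6088, -0.1694, 0.0698]
tool_rot: [-180.0, -0.0, 6.1]
force: [-1.5, 0.8, 0.4]
grip_width: 0.0474
```

Request:
{"name": "carry_out", "arguments": {
  "plan": [
    {"grip": 1,"dp": [0,0,0.002],"rotation": [0,0,0]},
    {"grip": 1,"dp": [0,0,0.002],"rotation": [0,0,0]},
    {"grip": 1,"dp": [0,0,0],"rotation": [0,0,0]}
  ]
}}

```text
time_s: 9.02
tool_pos: [0.6095, -0.1694, 0.0692]
tool_rot: [-179.9, -0.1, 6.0]
force: [-0.1, 0.7, 0.5]
grip_width: 0.0472
```

Request:
{"name": "carry_out", "arguments": {
  "plan": [
    {"grip": 1,"dp": [0,0,0.002],"rotation": [0,0,0]},
    {"grip": 1,"dp": [0,0,0.002],"rotation": [0,0,0]},
    {"grip": 1,"dp": [0,0,0.001],"rotation": [0,0,0]}
  ]
}}

```text
time_s: 9.27
tool_pos: [0.6097, -0.1695, 0.0686]
tool_rot: [-179.8, -0.2, 6.0]
force: [-2.3, 2.2, 6.2]
grip_width: 0.0472
```

```bash
python3 - <<'E'
from h import *
go([.608,-.169,.069],6)
b=env.read_camera("scene")[...,::-1];cv2.imwrite("pics/scene4.png",b)
cv2.imwrite("pics/g4.png",np.hstack([cv2.resize(b[240:290,135:185],(400,400),interpolation=2),cv2.resize(b[205:255,195:245],(400,400),interpolation=2)]))
E
```

```text
dp mm [-1.7 -0.7 -0.4] rot [-0.22 -0.18  0.01] F [-2.3  2.2  6.2] t 9.27 pos [ 0.6097 -0.1695  0.0686] rpy [-179.78   -0.18    6.01] w 0.0472
```

View pics/g4.png

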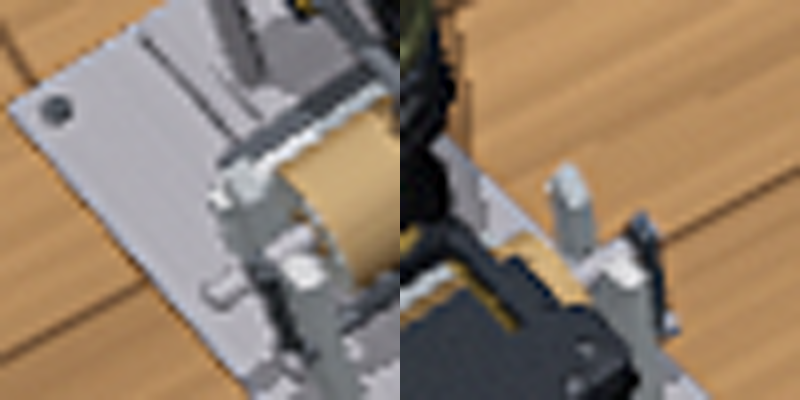

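Height matches the seat (roll z about 0.085) and the reaction is rising. One firmer push will tell the floor from the jaws.

Request:
{"name": "carry_out", "arguments": {
  "plan": [
    {"grip": 1,"dp": [-0.001,0,0.003],"rotation": [0,0,0]},
    {"grip": 1,"dp": [0,0,0.004],"rotation": [0,0,0]},
    {"grip": 1,"dp": [0,0,0.006],"rotation": [0,0,0]},
    {"grip": 1,"dp": [0,0,0.006],"rotation": [0,0,0]}
  ]
}}

```text
time_s: 9.65
tool_pos: [0.6099, -0.1696, 0.0677]
tool_rot: [-179.3, -0.4, 6.0]
force: [-17.2, 5.5, 39.4]
grip_width: 0.0471
```

Hard stop at 39 N within 1 mm and near level, so that is the slot floor. Relieving the push, then releasing.

Request:
{"name": "carry_out", "arguments": {
  "plan": [
    {"grip": 1,"dp": [0,0,0],"rotation": [0,0,0]},
    {"grip": 1,"dp": [0,0,0],"rotation": [0,0,0]},
    {"grip": 0,"dp": [0,0,0],"rotation": [0,0,0]},
    {"grip": 0,"dp": [0,0,0],"rotation": [0,0,0]},
    {"grip": 0,"dp": [0,0,0],"rotation": [0,0,0]},
    {"grip": 0,"dp": [0,0,0],"rotation": [0,0,0]},
    {"grip": 0,"dp": [0,0,0],"rotation": [0,0,0]},
    {"grip": 0,"dp": [0,0,0],"rotation": [0,0,0]}
  ]
}}

```text
time_s: 10.32
tool_pos: [0.6094, -0.17, 0.0662]
tool_rot: [-179.3, -0.4, 6.0]
force: [-0.1, 0.3, -0.9]
grip_width: 0.0793
```

Request:
{"name": "carry_out", "arguments": {
  "plan": [
    {"grip": 0,"dp": [0,0,0],"rotation": [0,0,0]},
    {"grip": 0,"dp": [0,0,-0.005],"rotation": [0,0,0]},
    {"grip": 0,"dp": [0,0,-0.015],"rotation": [0,0,0]},
    {"grip": 0,"dp": [0,0,-0.02],"rotation": [0,0,0]},
    {"grip": 0,"dp": [0,0,-0.02],"rotation": [0,0,0]},
    {"grip": 0,"dp": [0,0,-0.02],"rotation": [0,0,0]},
    {"grip": 0,"dp": [0,0,-0.01],"rotation": [0,0,0]},
    {"grip": 0,"dp": [0,0,0],"rotation": [0,0,0]}
  ]
}}

```text
time_s: 10.98
tool_pos: [0.608, -0.1711, 0.1596]
tool_rot: [-179.3, -0.2, 5.9]
force: [0.3, -0.6, 0.8]
grip_width: 0.087
```

```bash
python3 - <<'E'
from h import *
c,s=np.cos(np.radians(6.1)),np.sin(np.radians(6.1))
go([.608-.11*c,-.169-.11*s,.14],6)
E
```

```text
dp mm [-109.8   -1.5   19.3] rot [-0.69 -0.16 -0.08] F [ 0.3 -0.6  0.8] t 10.98 pos [ 0.608  -0.1711  0.1596] rpy [-1.7931e+02 -1.6000e-01  5.9200e+00] w 0.087
```

The roll is released and the gripper is clear. Next I'll zoom on the handle and mark in the unobstructed first pictures.

```bash
python3 - <<'E'
from h import *
for n in P: print(n,-P[n]["R"].T@P[n]["t"])
t=cv2.imread("pics/top0.png");s=cv2.imread("pics/scene0.png")
# 14x: top origin (342,226) 28x20 ; scene origin (170,206)
f=lambda im,x,y:cv2.resize(im[y:y+42,x:x+28],(392,588),interpolation=cv2.INTER_LANCZOS4)
cv2.imwrite("pics/g5.png",np.hstack([f(t,344,222),f(s,166,204)]))
E
```

```text
scene [ 1.30322354 -0.37531613  1.1238666 ]
top [0.38897618 0.06971561 1.16977581]
```

View pics/g5.png

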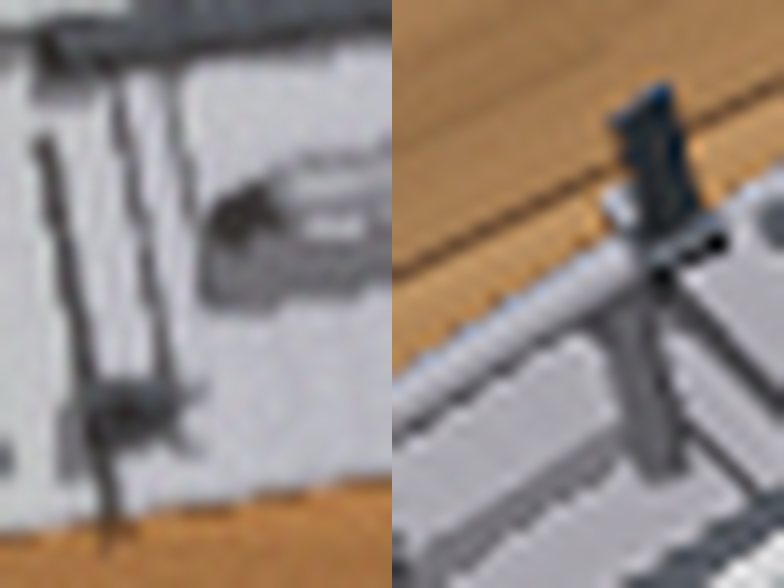

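Left (top view): blade blob at about (125,410), blurred by its shadow. Right (scene): blade top edge runs from (612,122) to (665,85), sharp. Bar centre line runs from (400,404) to (596,290). I'll use the scene view differentially.

```bash
python3 - <<'E'
from h import *
S=lambda x,y:(166+(x-392)/14-.5,204+y/14-.5);T=lambda x,y:(344+x/14-.5,222+y/14-.5)
for yaw in(5.9,6.2,6.5):
  a=np.radians(yaw);u=np.array([np.cos(a),np.sin(a)]);w=np.array([-u[1],u[0]])
  L=lambda p:(round(1000*(p[:2]@u),1),round(1000*(p[:2]@w),1))
  print(yaw,"bar",[L(ray("scene",S(*q),.082)) for q in((400,404),(596,290))],"blade",[L(ray("scene",S(*q),.077)) for q in((612,122),(665,85))],
   "topblade",[L(ray("top",T(150,r),.077)) for r in(385,400,415)],"topbar",[L(ray("top",T(*q),.082)) for q in((280,180),(385,165))],"TCPseat",.6095*u[0]*1e3-169.5*u[1])
go([.5005,-.1805,.12],6)
E
```

```text
5.9 bar [(np.float64(480.0), np.float64(-247.1)), (np.float64(481.3), np.float64(-203.5))] blade [(np.float64(444.4), np.float64(-176.7)), (np.float64(443.3), np.float64(-163.5))] topblade [(np.float64(445.5), np.float64(-167.0)), (np.float64(442.6), np.float64(-166.6)), (np.float64(439.8), np.float64(-166.1))] topbar [(np.float64(481.4), np.float64(-197.1)), (np.float64(481.8), np.float64(-217.6))] TCPseat 588.8480320474794
6.2 bar [(np.float64(478.7), np.float64(-249.6)), (np.float64(480.2), np.float64(-206.0))] blade [(np.float64(443.4), np.float64(-179.0)), (np.float64(442.4), np.float64(-165.8))] topblade [(np.float64(444.6), np.float64(-169.4)), (np.float64(441.7), np.float64(-168.9)), (np.float64(438.9), np.float64(-168.4))] topbar [(np.float64(480.3), np.float64(-199.6)), (np.float64(480.6), np.float64(-220.1))] TCPseat 587.6291217489554
6.5 bar [(np.float64(477.4), np.float64(-252.1)), (np.float64(479.2), np.float64(-208.5))] blade [(np.float64(442.5), np.float64(-181.3)), (np.float64(441.6), np.float64(-168.1))] topblade [(np.float64(443.7), np.float64(-171.7)), (np.float64(440.9), np.float64(-171.2)), (np.float64(438.0), np.float64(-170.7))] topbar [(np.float64(479.3), np.float64(-202.1)), (np.float64(479.5), np.float64(-222.6))] TCPseat 586.39410130122
dp mm [-108.    -1.3   39.3] rot [-0.69 -0.16 -0.08] F [ 0.3 -0.6  0.8] t 10.98 pos [ 0.608  -0.1711  0.1596] rpy [-1.7931e+02 -1.6000e-01  5.9200e+00] w 0.087
```

Request:
{"name": "carry_out", "arguments": {
  "plan": [
    {"grip": 0,"dp": [-0.015,0,0],"rotation": [-0.3,0,0]},
    {"grip": 0,"dp": [-0.02,0,0],"rotation": [-0.3,0,0]},
    {"grip": 0,"dp": [-0.025,0,0],"rotation": [-0.1,0,0]},
    {"grip": 0,"dp": [-0.025,0,0],"rotation": [0,0,0]},
    {"grip": 0,"dp": [-0.015,0,0],"rotation": [0,0,0]},
    {"grip": 0,"dp": [-0.006,0,0],"rotation": [0,0,0]},
    {"grip": 0,"dp": [0,0,0],"rotation": [0,0,0]}
  ]
}}

```text
time_s: 11.57
tool_pos: [0.4977, -0.1811, 0.1544]
tool_rot: [180.0, -0.0, 6.1]
force: [1.0, 0.2, 0.9]
grip_width: 0.0872
```

```bash
python3 - <<'E'
from h import *
go([.5005,-.1805,.063],6)
E
```

```text
dp mm [ 2.8 -0.3 91.4] rot [ 0.01 -0.01  0.07] F [1.  0.2 0.9] t 11.57 pos [ 0.4977 -0.1811  0.1544] rpy [ 1.7999e+02 -1.0000e-02  6.0700e+00] w 0.0872
```

```bash
python3 - <<'E'
from h import *
b=env.read_camera("scene")[...,::-1];a=env.read_camera("top")[...,::-1];cv2.imwrite("pics/scene5.png",b);cv2.imwrite("pics/top5.png",a)
cv2.imwrite("pics/g6.png",np.vstack([cv2.resize(b[215:295,140:247],(800,598),interpolation=2)]))
E
```

```text
(no output)
```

View pics/g6.png

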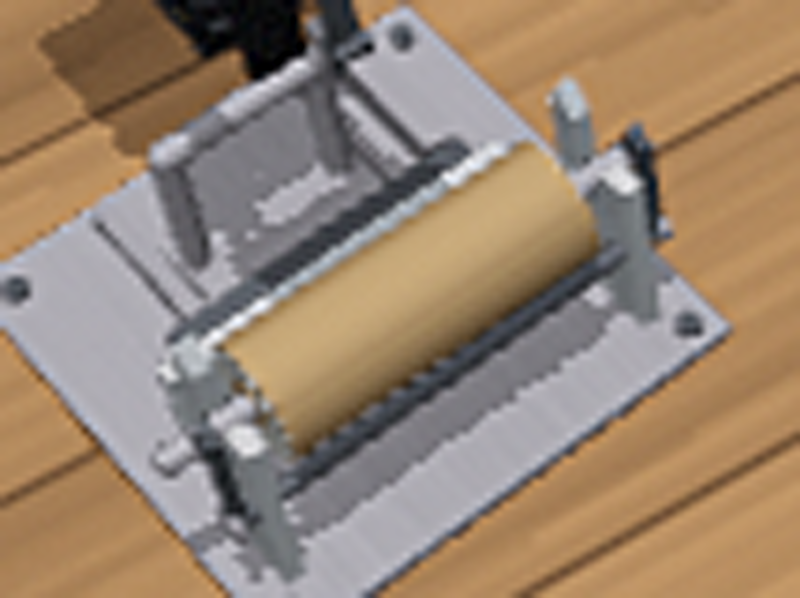

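Roll lies level in both forks. The +y jaw tip is at (225,232) px, the same as in the first picture, so it is closed. The -y jaw at (168,274) is also unchanged. Descending on the handle bar.

Request:
{"name": "carry_out", "arguments": {
  "plan": [
    {"grip": 0,"dp": [0.001,0,0.015],"rotation": [0,0,0]},
    {"grip": 0,"dp": [0.001,0,0.02],"rotation": [0,0,0]},
    {"grip": 0,"dp": [0,0,0.02],"rotation": [0,0,0]},
    {"grip": 0,"dp": [0,0,0.015],"rotation": [0,0,0]},
    {"grip": 0,"dp": [0,0,0.006],"rotation": [0,0,0]},
    {"grip": 0,"dp": [0,0,0],"rotation": [0,0,0]}
  ]
}}

```text
time_s: 12.17
tool_pos: [0.5108, -0.1796, 0.0764]
tool_rot: [179.6, -0.4, 6.4]
force: [-0.4, -0.5, 0.2]
grip_width: 0.087
```

```bash
python3 - <<'E'
from h import *
go([.5005,-.1805,.063],6.1)
E
```

```text
dp mm [-10.4  -0.4  13.4] rot [ 0.36 -0.41  0.34] F [-0.4 -0.5  0.2] t 12.17 pos [ 0.5108 -0.1796  0.0764] rpy [179.64  -0.4    6.44] w 0.087
```

Request:
{"name": "carry_out", "arguments": {
  "plan": [
    {"grip": 0,"dp": [-0.005,0,0.004],"rotation": [0.2,-0.2,0.2]},
    {"grip": 0,"dp": [-0.005,0,0.005],"rotation": [0.2,-0.2,0.1]},
    {"grip": 0,"dp": [-0.001,0,0.004],"rotation": [0,0,0]},
    {"grip": 0,"dp": [0,0,0],"rotation": [0,0,0]}
  ]
}}

```text
time_s: 12.5
tool_pos: [0.5015, -0.1813, 0.0637]
tool_rot: [180.0, -0.1, 6.2]
force: [-0.0, 0.6, 0.6]
grip_width: 0.0876
```

```bash
python3 - <<'E'
from h import *
go([.5005,-.1805,.063],6.1)
E
```

```text
dp mm [-0.9 -0.9  0.7] rot [ 0.02 -0.07  0.08] F [-0.   0.6  0.6] t 12.5 pos [ 0.5015 -0.1813  0.0637] rpy [ 1.7998e+02 -7.0000e-02  6.1800e+00] w 0.0876
```

Request:
{"name": "carry_out", "arguments": {
  "plan": [
    {"grip": 1,"dp": [0,0,0],"rotation": [0,0,0]},
    {"grip": 1,"dp": [0,0,0],"rotation": [0,0,0]},
    {"grip": 1,"dp": [0,0,0],"rotation": [0,0,0]},
    {"grip": 1,"dp": [0,0,0],"rotation": [0,0,0]},
    {"grip": 1,"dp": [0,0,0],"rotation": [0,0,0]},
    {"grip": 1,"dp": [0,0,0],"rotation": [0,0,0]},
    {"grip": 1,"dp": [0,0,0],"rotation": [0,0,0]},
    {"grip": 1,"dp": [0,0,0],"rotation": [0,0,0]}
  ],
  "force": 40
}}

```text
time_s: 13.17
tool_pos: [0.5031, -0.1816, 0.0661]
tool_rot: [180.0, -0.4, 6.2]
force: [-0.3, -0.1, 0.3]
grip_width: 0.0415
```

Request:
{"name": "carry_out", "arguments": {
  "plan": [
    {"grip": 1,"dp": [0,0,0],"rotation": [0,0,0]},
    {"grip": 1,"dp": [0,0,0],"rotation": [0,0,0]},
    {"grip": 1,"dp": [0,0,0],"rotation": [0,0,0]},
    {"grip": 1,"dp": [0,0,0],"rotation": [0,0,0]},
    {"grip": 1,"dp": [0,0,0],"rotation": [0,0,0]},
    {"grip": 1,"dp": [0,0,0],"rotation": [0,0,0]}
  ]
}}

```text
time_s: 13.67
tool_pos: [0.5002, -0.182, 0.0657]
tool_rot: [-180.0, -0.0, 6.2]
force: [1.8, 0.4, -0.1]
grip_width: 0.0104
```

Request:
{"name": "carry_out", "arguments": {
  "plan": [
    {"grip": 1,"dp": [-0.004,0,0.0005],"rotation": [0,0,0]},
    {"grip": 1,"dp": [-0.006,0,0],"rotation": [0,0,0]},
    {"grip": 1,"dp": [-0.006,0,0],"rotation": [0,0,0]},
    {"grip": 1,"dp": [-0.006,0,0],"rotation": [0,0,0]},
    {"grip": 1,"dp": [-0.005,0,0],"rotation": [0,0,0]},
    {"grip": 1,"dp": [-0.003,0,0],"rotation": [0,0,0]},
    {"grip": 1,"dp": [0,0,0],"rotation": [0,0,0]}
  ]
}}

```text
time_s: 14.25
tool_pos: [0.4826, -0.1845, 0.0657]
tool_rot: [179.4, -1.7, 6.5]
force: [6.0, -0.9, -6.6]
grip_width: 0.0107
```

```bash
python3 - <<'E'
from h import *
u=np.array([np.cos(np.radians(6.2)),np.sin(np.radians(6.2))])
p=np.array([.5002,-.182]);q=p-.0375*u
print("pulled",(p-env.get_obs()["tool_pos"][:2])@u)
go([*q,.0650],6.2)
E
```

```text
pulled 0.017805507071303912
dp mm [-19.7  -0.7   0.1] rot [ 0.56 -1.65  0.29] F [ 6.  -0.9 -6.6] t 14.25 pos [ 0.4826 -0.1845  0.0657] rpy [179.43  -1.65   6.5 ] w 0.0107
```

Request:
{"name": "carry_out", "arguments": {
  "plan": [
    {"grip": 1,"dp": [-0.006,0,0.0003],"rotation": [0.2,-0.6,0.1]},
    {"grip": 1,"dp": [-0.006,0,0.0003],"rotation": [0.2,-0.6,0.1]},
    {"grip": 1,"dp": [-0.006,0,0],"rotation": [0.2,-0.5,0.1]},
    {"grip": 1,"dp": [-0.004,0,0],"rotation": [0,0,0]},
    {"grip": 1,"dp": [0,0,0],"rotation": [0,0,0]}
  ]
}}

```text
time_s: 14.67
tool_pos: [0.4726, -0.1858, 0.0657]
tool_rot: [179.5, -1.5, 6.5]
force: [7.2, -0.1, -7.8]
grip_width: 0.0108
```

```bash
python3 - <<'E'
from h import *
u=np.array([np.cos(np.radians(6.2)),np.sin(np.radians(6.2))])
p=np.array([.5002,-.182]);q=p-.0375*u
go([*q,.0650],6.2)
E
```

```text
dp mm [-9.7 -0.9  0.4] rot [ 0.46 -1.47  0.25] F [ 7.2 -0.1 -7.8] t 14.67 pos [ 0.4726 -0.1858  0.0657] rpy [179.54  -1.47   6.46] w 0.0108
```

Request:
{"name": "carry_out", "arguments": {
  "plan": [
    {"grip": 1,"dp": [-0.005,0,0],"rotation": [0.2,-0.8,0.1]},
    {"grip": 1,"dp": [-0.005,0,0],"rotation": [0.2,-0.8,0.1]},
    {"grip": 1,"dp": [-0.004,0,0],"rotation": [0.1,-0.8,0.1]},
    {"grip": 1,"dp": [-0.002,0,0],"rotation": [0,-0.5,0]},
    {"grip": 1,"dp": [-0.001,0,0],"rotation": [0,0,0]}
  ]
}}

```text
time_s: 15.08
tool_pos: [0.4687, -0.1863, 0.0657]
tool_rot: [179.5, -0.2, 6.4]
force: [7.7, 0.0, -7.5]
grip_width: 0.011
```

```bash
python3 - <<'E'
from h import *
u=np.array([np.cos(np.radians(6.2)),np.sin(np.radians(6.2))])
p=np.array([.5002,-.182]);q=p-.0375*u
go([*q,.0650],6.2)
b=env.read_camera("scene")[...,::-1];cv2.imwrite("pics/scene7.png",b)
go([*q,.0650],6.2)
a=b[190:250,150:220];cv2.imwrite("pics/g7.png",cv2.resize(a,(700,600),interpolation=2))
E
```

```text
dp mm [-5.7 -0.9  0.7] rot [ 0.51 -0.17  0.22] F [ 7.7  0.  -7.5] t 15.08 pos [ 0.4687 -0.1863  0.0657] rpy [ 1.7949e+02 -1.6000e-01  6.4200e+00] w 0.011
dp mm [-5.9 -1.   0.7] rot [ 0.52 -0.2   0.23] F [ 8.9 -0.1 -9.4] t 15.13 pos [ 0.4689 -0.1863  0.0657] rpy [179.48  -0.2    6.43] w 0.0106
```

Request:
{"name": "carry_out", "arguments": {
  "plan": [
    {"grip": 1,"dp": [-0.005,0,0.0003],"rotation": [0.2,-0.2,0]},
    {"grip": 1,"dp": [-0.005,0,0],"rotation": [0.2,-0.2,0]},
    {"grip": 1,"dp": [-0.003,0,0],"rotation": [0,0,0]},
    {"grip": 1,"dp": [-0.001,0,0],"rotation": [0,0,0]}
  ]
}}

```text
time_s: 15.47
tool_pos: [0.4663, -0.1867, 0.0657]
tool_rot: [179.4, -1.2, 6.7]
force: [8.3, -0.6, -8.6]
grip_width: 0.0106
```

```bash
python3 - <<'E'
from h import *
u=np.array([np.cos(np.radians(6.2)),np.sin(np.radians(6.2))])
p=np.array([.5002,-.182]);q=p-.0375*u
go([*q,.0650],6.2)
b=env.read_camera("scene")[...,::-1];cv2.imwrite("pics/scene7.png",b);cv2.imwrite("pics/top7.png",env.read_camera("top")[...,::-1])
cv2.imwrite("pics/g7.png",cv2.resize(b[195:240,155:207],(693,600),interpolation=2))
o=env.get_obs();R=Ro.from_euler("xyz",o["tool_rot"],degrees=True);g=o["tool_pos"]+R.apply([0,0,-.019]);print("grasp local x",g[:2]@u,g, "shut ref",p@u)
E
```

```text
dp mm [-3.3 -1.   0.6] rot [ 0.59 -1.19  0.47] F [ 8.3 -0.6 -8.6] t 15.47 pos [ 0.4663 -0.1867  0.0657] rpy [179.4   -1.19   6.68] w 0.0106
grasp local x 0.4432682629983536 [ 0.46613597 -0.1864943   0.08472813] shut ref 0.47761842944045596
```

View pics/g7.png

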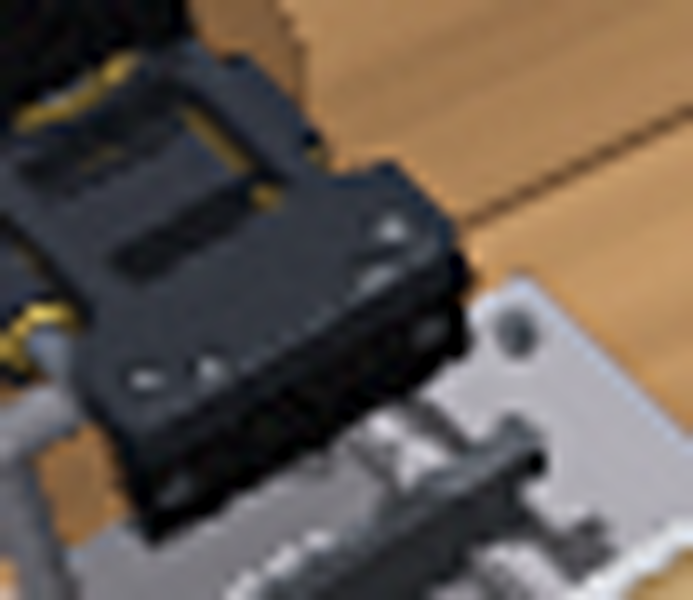

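This picture shows the gripper on the handle, but its body hides the blade, so I need a sharper figure for the mark. I'll take sub-pixel intensity profiles along the pull direction in the unobstructed first images, and check the handle shift by image matching.

```bash
python3 - <<'E'
from h import *
def prof(n,im,c,ys,z,xs):
    g=cv2.cvtColor(im,cv2.COLOR_BGR2GRAY).astype(np.float32);r=[]
    for y in ys:
        uv=np.array([proj(n,W(c,(x,y,z))) for x in xs],np.float32);r.append(cv2.remap(g,uv[:,0],uv[:,1],cv2.INTER_LINEAR).mean(1))
    return np.mean(r,0)
s=cv2.imread("pics/scene0.png");t=cv2.imread("pics/top0.png")
for n,im,c in(("scene",s,[.6105,-.165,.108]),("top",t,[.6097,-.1663,.11])):
  xs=np.arange(-.166,-.126,.002);print(n,"blade");
  for yy in(.056,.060,.064,.068):print(yy,*[f"{int(-1000*x)}:{v:.0f}" for x,v in zip(xs,prof(n,im,c,[yy],.077,xs))])
  xs=np.arange(-.130,-.092,.002);print("bar",*[f"{int(-1000*x)}:{v:.0f}" for x,v in zip(xs,prof(n,im,c,np.linspace(-.022,.022,9),.082,xs))])
a=cv2.imread("pics/scene5.png");b=cv2.imread("pics/scene7.png")
# -y end of bar + post template
u=proj("scene",W([.6105,-.165,.108],(-.11,-.036,.078)));x,y=np.round(u).astype(int)
tm=a[y-6:y+10,x-6:x+5];res=cv2.matchTemplate(b[y-30:y+16,x-30:x+12],tm,cv2.TM_CCOEFF_NORMED);_,m,_,l=cv2.minMaxLoc(res)
print("match",m,np.array(l)-24,"px per mm along -x",(proj("scene",W([.6105,-.165,.108],(-.145,-.036,.078)))-u)/35)
E
```

```text
scene blade
0.056 166:121 164:119 162:120 160:124 158:128 156:130 154:131 152:134 150:133 148:120 146:88 144:54 142:38 139:40 137:44 135:44 133:43 131:37 129:33 127:59 125:84
0.06 166:120 164:119 162:122 160:127 158:130 156:131 154:132 152:132 150:126 148:109 146:76 144:42 142:34 139:39 137:54 135:54 133:58 131:97 129:149 127:150 125:152
0.064 166:123 164:125 162:127 160:129 158:129 156:129 154:130 152:133 150:133 148:114 146:85 144:91 142:106 139:113 137:112 135:105 133:100 131:117 129:142 127:152 125:153
0.068 166:122 164:125 162:128 160:130 158:129 156:129 154:129 152:130 150:131 148:134 146:137 144:135 142:137 139:135 137:132 135:118 133:103 131:102 129:130 127:150 125:152
bar 130:150 128:148 126:145 124:143 122:141 120:139 118:144 115:162 113:180 111:183 109:166 107:144 105:117 103:105 101:131 99:156 97:159 95:158 93:156 91:154
top blade
0.056 166:160 164:182 162:190 160:181 158:154 156:149 154:157 152:166 150:150 148:121 146:113 144:125 142:140 139:148 137:157 135:172 133:172 131:166 129:161 127:157 125:159
0.06 166:158 164:181 162:193 160:190 158:166 156:136 154:107 152:87 150:74 148:71 146:77 144:88 142:93 139:106 137:125 135:139 133:149 131:152 129:150 127:126 125:113
0.064 166:161 164:181 162:192 160:193 158:178 156:144 154:99 152:67 150:57 148:59 146:70 144:90 142:127 139:170 137:190 135:194 133:194 131:192 129:191 127:187 125:185
0.068 166:168 164:187 162:191 160:189 158:167 156:130 154:82 152:62 150:51 148:45 146:58 144:77 142:109 139:165 137:182 135:190 133:192 131:189 129:188 127:190 125:195
bar 130:134 128:116 126:114 124:116 122:118 120:120 118:123 115:118 113:124 111:142 109:159 107:156 105:144 103:148 101:169 99:183 97:188 95:189 93:188 91:188
match 0.6145889759063721 [-8 -7] px per mm along -x [-0.19704852 -0.22841972]
```

Both views agree: scene bar −108.5 and blade −144.7, top bar −107.2 and blade −143.2, so the pull needed is about 36.1 mm. Now at 34.3 mm, so about 1.8 mm more.

Request:
{"name": "carry_out", "arguments": {
  "plan": [
    {"grip": 1,"dp": [-0.0035,0,0],"rotation": [0.2,-0.4,0.2]},
    {"grip": 1,"dp": [-0.003,0,0],"rotation": [0.1,-0.4,0.1]},
    {"grip": 1,"dp": [-0.003,0,0],"rotation": [0,-0.3,0]},
    {"grip": 1,"dp": [-0.003,0,0],"rotation": [0,-0.2,0]}
  ]
}}

```text
time_s: 15.9
tool_pos: [0.4651, -0.1869, 0.0657]
tool_rot: [179.2, -1.2, 6.6]
force: [8.2, 0.3, -9.3]
grip_width: 0.0109
```

```bash
cat >> h.py <<'E'
def pull():
    u=np.array([np.cos(np.radians(6.2)),np.sin(np.radians(6.2))]);o=env.get_obs()
    g=o["tool_pos"]+Ro.from_euler("xyz",o["tool_rot"],degrees=True).apply([0,0,-.019])
    print("pull mm",round(1000*((np.array([.5002,-.182])-g[:2])@u),2),o["tool_pos"],o["tool_rot"],np.round(o["force"],1),o["grip_width"],o["time_s"])
E
python3 -c "
from h import *
pull();env.read_camera('scene');pull();env.read_camera('scene');pull()"
```

```text
pull mm 35.86 [ 0.46507734 -0.18692515  0.06570864] [179.22624365  -1.24309499   6.60288473] [ 8.2  0.3 -9.3] 0.010889735601671325 15.9
pull mm 35.99 [ 0.4649501  -0.18694225  0.06570963] [179.22535733  -1.25071491   6.60270399] [ 8.2 -0.8 -9.6] 0.010759774982525073 15.95
pull mm 35.97 [ 0.46496602 -0.18691563  0.06571686] [179.23118597  -1.24553726   6.60465649] [ 9.  -0.1 -9.8] 0.010612659119206173 16.0
```

```bash
python3 - <<'E'
from h import *
b=cv2.imread("pics/scene5.png").astype(int);c=env.read_camera("scene")[...,::-1].astype(int)
for n,(x,y) in dict(jawP=(225,237),jawN=(168,277),tipN=(163,276),roll=(195,255)).items():print(n,np.abs(b-c)[y-5:y+6,x-4:x+5].mean().round(1))
pull();print(env.sign_off())
E
```

```text
jawP 1.0
jawN 1.2
tipN 0.8
roll 0.9
pull mm 35.97 [ 0.4649672  -0.18691055  0.06570515] [179.23223993  -1.2396368    6.60800051] [ 8.7 -0.1 -9.4] 0.010869655552385645 16.05
the job is handed in; nothing more can be done
None
```

I loaded the small brown roll into the dispenser and let go of it. I then pulled the clamp out by its handle and handed the job in at 16 s with the gripper still holding the bar.

**Roll:** I pressed it down until it met a hard stop at fork-seat height, with a push of about 39 N; that is close to the 40 N limit, which applies only to the arm or gripper body. Afterwards the picture showed the spindle level in both forks. Both jaws were back where they had been when closed, and the roll and jaws had not moved when I checked just before handing in.

**Clamp:** The handle was 36.0 mm out and steady. From the pictures I worked out that the mark is about 36.1 mm out, within 1–2 mm, and both camera views agreed. My earlier, rougher readings ranged from 35 to 39 mm. The wrist read 8–9 N, which matches the spring at that pull.

**What I couldn't fully check:**
- **Alignment at the mark:** in the scene camera the gripper hid the mark blade at the end, so I did not see the handle and blade lined up. I did not view a top picture of that moment. The alignment rests on the arm's position readings plus a coarse image match of the handle's shift, about 35 mm.
- **Downward force:** the tool also had a steady downward force of about 9 N on the handle that I didn't correct.
- **Jar, bowl and sign:** I did not touch them, but took no final picture to check them.

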